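# Bolt the big junction box shut

### The job

Two grey junction boxes lie on the bench with their lids closed but unbolted. Lock the larger box: slide its barrel bolt along its track fully home into its keeper and let go of it. Leave the smaller box's bolt as it is.

Things in the scene. Friction and masses are not known exactly. Their poses are not given: they have to be found in the camera images.
- big_bolt (a joint): Travel (m) of the steel barrel bolt on the larger box: 0 = fully drawn back, 0.050 = fully home at its stop. Starts drawn back (0 to 0.012). The rod's tip reaches the keeper at 0.021 and is through it at 0.039. Friction about 3 N, no spring: it stays where it is left. The box is grey steel, fixed, 190 mm (x) by 280 mm (y) by 90 mm high, with a loose spanner on its lid.
- big_knob (a point): Upright knob on the larger box's bolt, a cylinder 15 mm across that moves with the bolt. Point on its axis, 35 mm above the lid, 125 above the bench; knob spans 17 mm above and below it. z up, y = direction the bolt slides home, x across the track. Guides 24 mm high above the lid stay 29 mm or more from the axis fore and aft; across, above the 12 mm thick rod, it is clear for 60 mm.
- big_keeper (a point): Keeper of the larger box's bolt: steel staple 18 mm long, 26 wide, 24 high, on the box's fixed end beyond the lid's seam. The point is the centre of its opening, 12 mm above the lid, on the rod's line; y = direction the bolt slides home. The knob's axis is 123 mm behind this point with the bolt fully drawn back, 73 mm behind it when home.
- small_knob (a point): Knob of the smaller box's bolt, to be left alone: same shape at two thirds of the size, 10 mm across; the point is on its axis, 24 mm above the lid, 89 mm above the bench. The smaller box is of the same grey steel, fixed, 125 by 180 by 65 mm high; its bolt is drawn back too. Either box may be the left one.

How it is judged:
By the outcome, as a careful person would: the job done as asked, in the order asked, and still so for the second after the job is handed in, with the robot touching nothing.
It also fails if it takes over 29 s, if anything falls off the work surface, if the arm or the gripper's body presses on something with over 40 N, if the wrist force passes 120 N, or if a joint passes its speed limit or range.

### The arm

A 6-joint arm with a two-finger parallel gripper is mounted at the origin on the work surface. World frame = base frame: x ahead of the robot, y to its left, z up, the work surface at z = 0. Lengths are in m, angles in rad, forces in N, time in s.
With the tool pointing down it reaches from about 0.35 to 0.975 m from the base axis. Payload 4.9 kg.
Tool frame: the origin (TCP) lies midway between the tips of the shut fingers; the grasp point (between the pads) lies 19 mm behind it; z points along the fingers, y is the line along which they close (so a half turn about z gives the same grasp; the last joint's range is limited). The gripper opens to 85 mm and grips with 20 to 120 N. Pads are 22 mm wide; open, the fingers measure 114 mm over their backs; the gripper's body (76 mm by 85 mm) begins 54 mm behind the grasp point. The pads swing forward as they close: fully open they stand 13 mm farther back than shut.
Start: joints at [-1.283, 0.053, 1.613, -0, 1.476, -0.119], TCP at [0.247, -0.574, 0.231] pointing down, gripper open.
Joint ranges: [-3.01, 3.01], [-1.01, 2.22], [0.06, 2.58], [-1.02, 4.17], [0.09, 2.62], [-3.14, 3.14]. Speed limits (rad/s): [2.57, 2.57, 3.14, 3.14, 3.14, 3.14].

### API

Orientations are given as a rotation vector (axis times angle).
In Python, from station import ctrl, optics, job gives the robot as it stands.
- The arm moves only by the shell command python3 -m jog 'ROWS' [OPENING] [FORCE]. ROWS is JSON, a list of rows, each a list of 2 entries, a list of its own where there are three numbers: the shift along the tool's x, y, z in m, then the turn, a rotation vector about the tool's x, y, z in rad. A call has 1 to 5 rows; each row is the pose to reach, as a shift and turn from the pose commanded when the call began, along the tool's axes at that moment; what a row does not reach only later rows make up. A row lasts 1/10 s, in which the tool goes at most 50 mm and 8.59 degrees, less where a joint would pass 70% of its speed; a pose out of reach is approached as far as the arm can. A call with a gripper value outside its range is refused whole. OPENING is the opening, from 0 (shut) to 1 (fully open), set as the call begins (- or left out, the last holds). The fingers move at their own pace and stop on an object; FORCE is the grip in N (left out, the last holds). Time passes only in rows, so rows that repeat a pose let the fingers close. It gives the time, the measured TCP pose, the force, the opening and the grip force at its end, in the units of the state.
- ctrl.get_obs(): the state, without advancing time (a new reading comes with each control period).
- optics.get_image(name): name is "scene" or "top"; returns a dict with "image" (384x512x3 uint8, blue, green, red), "fx", "fy", "cx", "cy" (pixels), "rvec" (rotation vector, rad) and "tvec" (3), from world to camera coordinates, as OpenCV has them. Camera axes: x right, y down, z forward; pixel columns grow to the right and rows downward; lengths in m; the calibration is good to about 2 mm. A picture is of the moment at which its call begins. There is no depth.
- job.finish_job(): hands the job in; it is judged then, once.
The state is a dict: "t": time; "q": joint angles; "dq": joint speeds; "effort": joint torques, N m; "tool_pos": TCP position; "tool_rot": TCP orientation; "contact_force": force on the tool from outside, world axes, zero at the start; "wrist_torque": the same for the moment, N m; "opening": finger opening in m; "grip_force": force on a finger pad.
Only numpy, scipy, OpenCV 4.12 (cv2) and the standard library are available. Lean on these libraries where they do the work, as an engineer would, in place of code of your own. Each camera call takes 0.05 s, during which the arm holds its last target. There are 200 camera calls.

## Working session

There is one attempt and no reset: what is moved stays moved. The work goes in short steps, Python scripts to look and compute and a shell command to move; the robot and the scene stay as the last step left them, time stands still between calls to the robot, and variables do not carry over. Pictures are saved under pics/ and viewed, at most 10 in all, crops included, and the job is handed in when it is done.

```bash
mkdir -p pics
python3 - <<'E'
from station import ctrl, optics
import cv2,pickle
o=ctrl.get_obs();print(o)
for n in("scene","top"):
    d=optics.get_image(n);cv2.imwrite(f"pics/{n}0.png",d["image"]);pickle.dump(d,open(f"pics/{n}0.pkl","wb"))
    print({k:v for k,v in d.items() if k!="image"})
E
```

```text
{'t': 0.0, 'q': array([-1.28300190e+00,  5.33419474e-02,  1.61430344e+00,  1.44354409e-05,
        1.47598738e+00, -1.18981340e-01]), 'dq': array([-0.00082883, -0.00033823,  0.00019392,  0.00021661, -0.00032239,
        0.00123723]), 'effort': array([ 1.71694533e-03, -3.93677688e+01, -3.70179713e+01, -2.54153622e-05,
        7.07662912e-03,  1.46338536e-06]), 'tool_pos': array([ 0.24711812, -0.57339276,  0.23006662]), 'tool_rot': array([-3.07484608e+00, -6.34152723e-01,  2.47517637e-04]), 'contact_force': array([-0.64186778,  0.13918771,  0.29890486]), 'wrist_torque': array([ 0.03317732,  0.03108026, -0.05178837]), 'grip_force': 0.0, 'opening': 0.08565461294710339}
{'fx': 424.1697237705414, 'fy': 424.1697237705414, 'cx': 262.7287616551107, 'cy': 193.08724859087687, 'rvec': array([ 1.67541423,  2.17166093, -0.59705205]), 'tvec': array([ 0.11017026, -0.35219986,  1.33046711])}
{'fx': 407.83861282046064, 'fy': 407.83861282046064, 'cx': 259.0371199740538, 'cy': 195.61067748043473, 'rvec': array([ 2.1785357 , -2.11825261,  0.15067861]), 'tvec': array([-0.01059262,  0.54480127,  1.08093259])}
```

View pics/scene0.png

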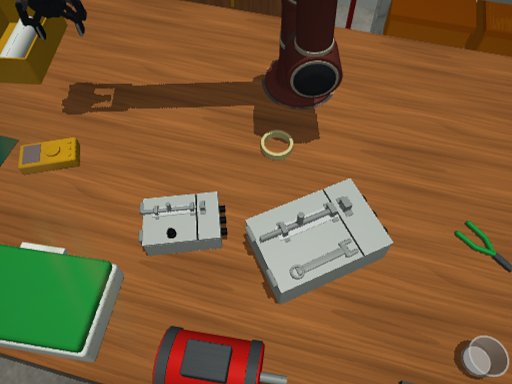

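View pics/top0.png

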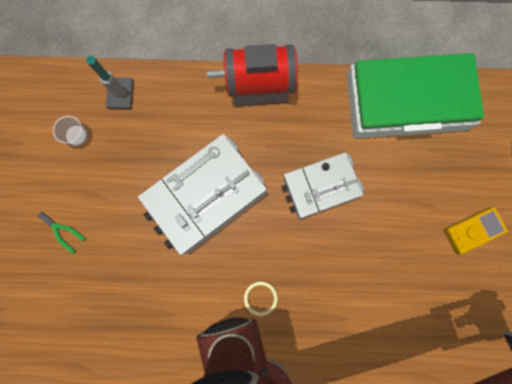

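Both views show the larger box (with spanner): scene around (318,240), top around (203,195). Its bolt runs toward the keeper at top (182,222) / scene (345,204). I'll zoom in on both.

Run:
```python
import cv2,numpy as np
a=cv2.imread("pics/scene0.png")[175:305,240:400];b=cv2.imread("pics/top0.png")[130:260,130:280]
f=lambda i:cv2.resize(i,None,fx=5,fy=4.5 if 0 else 5,interpolation=cv2.INTER_CUBIC)[:600]
cv2.imwrite("pics/sc.png",cv2.resize(a,(640,520),interpolation=cv2.INTER_CUBIC));cv2.imwrite("pics/tc.png",cv2.resize(b,(600,520),interpolation=cv2.INTER_CUBIC))
```

```text
(no output)
```

View pics/sc.png

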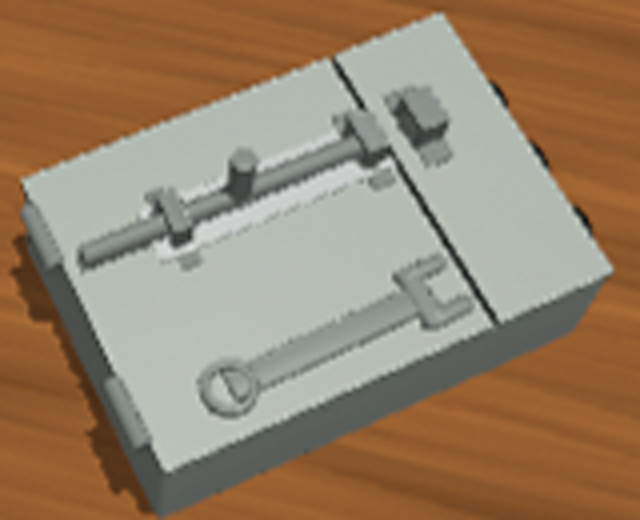

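View pics/tc.png

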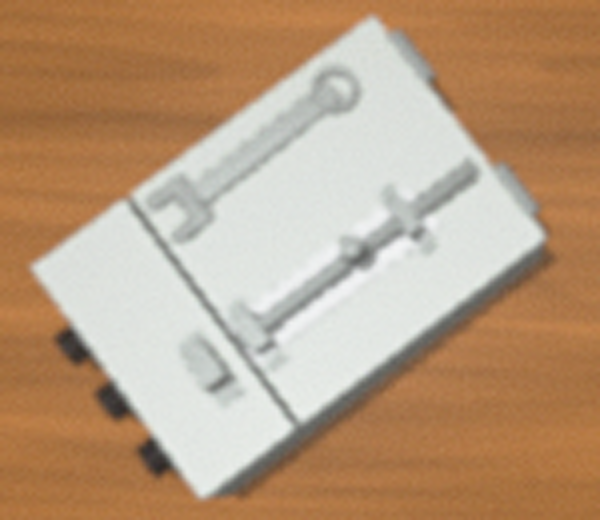

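Scene crop: knob top at (243,158), keeper top near (420,105). Top crop: knob top at (355,248), keeper top near (203,362). The lid corners are visible in both crops.

```bash
cat > h.py <<'E'
import cv2,numpy as np
def ray(d,p):
    K=np.array([[d["fx"],0,d["cx"]],[0,d["fy"],d["cy"]],[0,0,1]]);R=cv2.Rodrigues(d["rvec"])[0]
    return -R.T@d["tvec"],R.T@np.linalg.inv(K)@[p[0],p[1],1]
def onplane(d,p,z):
    c,v=ray(d,p);return c+v*(z-c[2])/v[2]
E
python3 - <<'E'
import pickle,numpy as np
from h import *
from station import ctrl
from scipy.spatial.transform import Rotation as Ro
S,T=[pickle.load(open(f"pics/{n}0.pkl","rb")) for n in("scene","top")]
s=lambda x,y:(240+x/4-.4,175+y/4-.4); t=lambda x,y:(130+x/4-.4,130+y/4-.4)
np.set_printoptions(precision=4,suppress=True)
cs=[onplane(S,s(*p),.09)[:2] for p in[(22,182),(443,13),(612,270),(168,472)]]
ct=[onplane(T,t(*p),.09)[:2] for p in[(547,238),(203,497),(32,266),(375,15)]]
for c in(cs,ct):
    c=np.array(c);m=c.mean(0);y=(c[1]+c[2]-c[0]-c[3])/2;x=(c[0]+c[1]-c[2]-c[3])/2
    print("box",m,np.linalg.norm(y),np.linalg.norm(x),np.degrees(np.arctan2(y[1],y[0])),np.degrees(np.arctan2(-x[0],x[1]))+180,)
k=[onplane(S,s(243,157),.142),onplane(T,t(355,248),.142)]
e=[onplane(S,s(418,104),.114),onplane(T,t(203,362),.114)]
print("knob",k,"keep",e)
for a,b in zip(k,e):
    d=(b-a)[:2];print(np.linalg.norm(d),np.degrees(np.arctan2(d[1],d[0])))
o=ctrl.get_obs();print(Ro.from_rotvec(o["tool_rot"]).as_matrix())
E
```

```text
box [0.5433 0.157 ] 0.27840206538428103 0.18771295026550328 129.33901569981302 309.19691188134993
box [0.5417 0.1536] 0.2784504702483795 0.189224654633209 128.90589519938712 309.0904660865099
knob [array([0.5393, 0.1102, 0.142 ]), array([0.5375, 0.106 , 0.142 ])] keep [array([0.4644, 0.1995, 0.114 ]), array([0.4659, 0.2021, 0.114 ])]
0.11656174065179527 129.99234783512694
0.11979894630266559 126.67364921719884
[[ 0.9184  0.3957 -0.0005]
 [ 0.3957 -0.9184  0.0018]
 [ 0.0002 -0.0018 -1.    ]]
```

```bash
R='[[0.179,-0.17,0],[0,0,0]]'; python3 -m jog '[[[0.036,-0.034,0],[0,0,0]],[[0.072,-0.068,0],[0,0,0]],[[0.107,-0.102,0],[0,0,0]],[[0.143,-0.136,0],[0,0,0]],[[0.179,-0.17,0],[0,0,0]]]' 1
python3 -m jog '[[[0.036,-0.034,0],[0,0,0]],[[0.072,-0.068,0],[0,0,0]],[[0.107,-0.102,0],[0,0,0]],[[0.143,-0.136,0],[0,0,0]],[[0.179,-0.17,0],[0,0,0]]]'
python3 -m jog '[[[0.036,-0.034,0],[0,0,0]],[[0.072,-0.068,0],[0,0,0]],[[0.107,-0.102,0],[0,0,0]],[[0.143,-0.136,0],[0,0,0]],[[0.179,-0.17,0],[0,0,0]]]'
python3 -m jog '[[[0,0,0],[0,0,-0.14]],[[0,0,0],[0,0,-0.28]],[[0,0,0],[0,0,-0.42]],[[0,0,0],[0,0,-0.56]],[[0,0,0],[0,0,-0.7]]]'
python3 -m jog '[[[0,0,0],[0,0,-0.14]],[[0,0,0],[0,0,-0.28]],[[0,0,0],[0,0,-0.42]],[[0,0,0],[0,0,-0.56]],[[0,0,0],[0,0,-0.7]]]'
python3 -m jog '[[[0,0,0],[0,0,-0.14]],[[0,0,0],[0,0,-0.28]],[[0,0,0],[0,0,-0.447]],[[0,0,0],[0,0,-0.447]],[[0,0,0],[0,0,-0.447]]]'
cat > st.py <<'E'
from h import *
from station import ctrl
from scipy.spatial.transform import Rotation as Ro
o=ctrl.get_obs();R=Ro.from_rotvec(o["tool_rot"]).as_matrix();np.set_printoptions(precision=4,suppress=True)
print(o["t"],o["q"],o["tool_pos"],o["contact_force"],o["opening"],o["grip_force"]);print(R)
u=np.array([np.cos(np.radians(129.1)),np.sin(np.radians(129.1)),0])
d=np.array([.5384,.108,.108])-o["tool_pos"]
print("to knob, tool axes",R.T@d,"u tool",R.T@u,"yaw of tool y",np.degrees(np.arctan2(R[1,1],R[0,1])))
E
python3 st.py
```

```text
t: 0.6
tool_pos: [0.3446, -0.345, 0.2307]
tool_rot: [-3.076, -0.633, 0.0]
contact_force: [0.9, -0.1, -0.6]
opening: 0.0855
grip_force: 0.0
t: 1.1
tool_pos: [0.4417, -0.118, 0.231]
tool_rot: [3.077, 0.634, 0.0]
contact_force: [0.6, 0.1, -0.8]
opening: 0.0853
grip_force: 0.0
t: 1.6
tool_pos: [0.5388, 0.1091, 0.2309]
tool_rot: [3.077, 0.635, -0.001]
contact_force: [0.7, -0.6, -0.9]
opening: 0.0854
grip_force: 0.0
t: 2.1
tool_pos: [0.5383, 0.107, 0.2306]
tool_rot: [-2.667, -1.659, 0.002]
contact_force: [0.1, -0.8, 1.0]
opening: 0.0854
grip_force: 0.0
t: 2.6
tool_pos: [0.5383, 0.1068, 0.2307]
tool_rot: [-1.937, -2.472, 0.001]
contact_force: [-0.3, -0.3, 0.3]
opening: 0.0853
grip_force: 0.0
t: 3.1
tool_pos: [0.5385, 0.1069, 0.2309]
tool_rot: [-1.353, -2.835, 0.001]
contact_force: [-0.5, 0.2, -0.1]
opening: 0.0853
grip_force: 0.0
3.1 [ 0.0603 -0.1284  1.7899  0.      1.4809 -0.6201] [0.5385 0.1069 0.2309] [-0.526   0.1944 -0.1221] 0.08529436760319863 0.0
[[-0.6291  0.7773 -0.0007]
 [ 0.7773  0.6291 -0.    ]
 [ 0.0004 -0.0006 -1.    ]]
to knob, tool axes [0.0009 0.0007 0.1229] u tool [ 1.     -0.002   0.0004] yaw of tool y 38.98738942540697
```

```bash
python3 -m jog '[[[0,0,0.03],[0,0,0]],[[0,0,0.06],[0,0,0]],[[0.001,0.001,0.08],[0,0,0]],[[0.001,0.001,0.09],[0,0,0]],[[0.001,0.001,0.09],[0,0,0]]]' 0.6
python3 -m jog '[[[0,0,0.01],[0,0,0]],[[0,0,0.02],[0,0,0]],[[0,0,0.031],[0,0,0]],[[0,0,0.031],[0,0,0]]]'
python3 - <<'E'
from station import optics
import cv2,numpy as np
a=optics.get_image("scene")["image"][155:285,240:400];b=optics.get_image("top")["image"][130:260,130:280]
cv2.imwrite("pics/p1.png",np.hstack([cv2.resize(i,(400,400),interpolation=2) for i in(a,b)]))
E
python3 st.py
```

```text
t: 3.6
tool_pos: [0.5377, 0.1082, 0.1395]
tool_rot: [-1.35, -2.834, 0.003]
contact_force: [-0.3, 0.2, -0.5]
opening: 0.0513
grip_force: 0.0
t: 4.0
tool_pos: [0.5375, 0.1082, 0.1083]
tool_rot: [-1.348, -2.834, 0.003]
contact_force: [-1.4, 0.1, -0.5]
opening: 0.0516
grip_force: 0.0
4.1 [ 0.0629 -0.0193  1.8959  0.      1.2657 -0.62  ] [0.5386 0.1083 0.1099] [-0.0414 -0.9452  0.338 ] 0.051268546557279734 0.0
[[-0.6311  0.7757 -0.0007]
 [ 0.7757  0.6311 -0.    ]
 [ 0.0005 -0.0006 -1.    ]]
to knob, tool axes [-0.0001 -0.0003  0.0019] u tool [1.     0.0005 0.0005] yaw of tool y 39.12787093918375
```

View pics/p1.png

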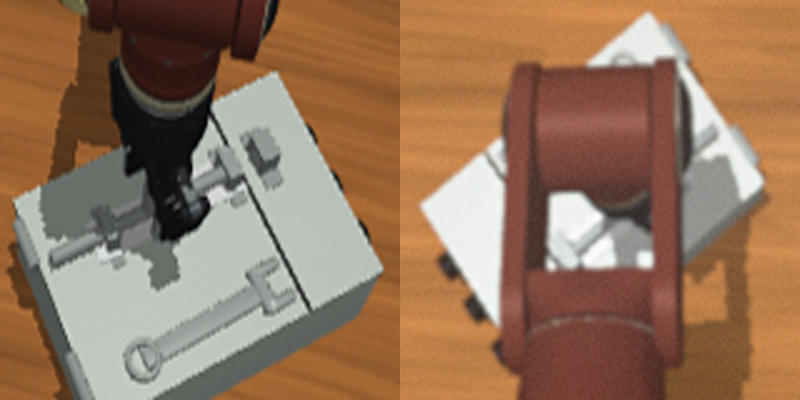

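The scene half shows the fingers straddling the rod at about (180,205), clear of the guides and spanner. In the top half the arm hides the knob. I'll close the gripper now.

```bash
python3 -m jog '[[[0,0,0],[0,0,0]],[[0,0,0],[0,0,0]],[[0,0,0],[0,0,0]],[[0,0,0],[0,0,0]],[[0,0,0],[0,0,0]]]' 0 40; python3 -m jog '[[[0,0,0],[0,0,0]],[[0,0,0],[0,0,0]]]'
```

```text
t: 4.6
tool_pos: [0.5398, 0.1087, 0.1111]
tool_rot: [1.348, 2.835, 0.003]
contact_force: [2.9, 3.0, 0.4]
opening: 0.0136
grip_force: 39.3
t: 4.8
tool_pos: [0.5397, 0.1087, 0.111]
tool_rot: [1.349, 2.836, 0.003]
contact_force: [4.6, 3.4, 1.2]
opening: 0.014
grip_force: 39.4
```

```bash
python3 -m jog '[[[0.008,0,0],[0,0,0]],[[0.016,0,0],[0,0,0]],[[0.024,0,0],[0,0,0]],[[0.032,0,0],[0,0,0]],[[0.032,0,0],[0,0,0]]]'; python3 -m jog '[[[0.003,0,0],[0,0,0]],[[0.006,0,0],[0,0,0]],[[0.006,0,0],[0,0,0]]]'; python3 st.py
```

```text
t: 5.3
tool_pos: [0.5192, 0.1339, 0.111]
tool_rot: [1.348, 2.836, 0.003]
contact_force: [3.2, 4.4, 0.6]
opening: 0.0138
grip_force: 39.4
t: 5.6
tool_pos: [0.5159, 0.138, 0.1111]
tool_rot: [1.348, 2.835, 0.003]
contact_force: [5.1, 2.3, 0.5]
opening: 0.0139
grip_force: 39.4
5.6 [ 0.122  -0.0603  1.9336 -0.0001  1.2651 -0.5612] [0.5159 0.138  0.1111] [5.0884 2.2547 0.4879] 0.013947674116347578 39.36405301094055
[[-0.6313  0.7755  0.0032]
 [ 0.7756  0.6313  0.0003]
 [-0.0018  0.0027 -1.    ]]
to knob, tool axes [-0.0374 -0.0015  0.0031] u tool [ 1.      0.0008 -0.0018] yaw of tool y 39.144910353478934
```

```bash
python3 -m jog '[[[0.002,0,0],[0,0,0]],[[0.004,0,0],[0,0,0]],[[0.004,0,0],[0,0,0]]]'; python3 -m jog '[[[0.001,0,0],[0,0,0]],[[0.002,0,0],[0,0,0]],[[0.002,0,0],[0,0,0]]]';python3 -m jog '[[[0.001,0,0],[0,0,0]],[[0.002,0,0],[0,0,0]],[[0.002,0,0],[0,0,0]]]'; python3 st.py
```

```text
t: 5.9
tool_pos: [0.5136, 0.1409, 0.1111]
tool_rot: [1.348, 2.834, 0.002]
contact_force: [5.8, 2.3, 0.8]
opening: 0.0138
grip_force: 39.4
t: 6.2
tool_pos: [0.5124, 0.1423, 0.1111]
tool_rot: [1.348, 2.834, 0.002]
contact_force: [6.4, 2.2, -0.5]
opening: 0.0138
grip_force: 39.3
t: 6.5
tool_pos: [0.5111, 0.1439, 0.1111]
tool_rot: [1.348, 2.834, 0.002]
contact_force: [5.2, 2.2, -0.6]
opening: 0.0139
grip_force: 39.3
6.5 [ 0.1346 -0.068   1.9409 -0.0006  1.2652 -0.5484] [0.5111 0.1439 0.1111] [ 5.154   2.1974 -0.5885] 0.013912292139451266 39.34674382209778
[[-0.6312  0.7756  0.0036]
 [ 0.7756  0.6312 -0.0001]
 [-0.0023  0.0027 -1.    ]]
to knob, tool axes [-0.0451 -0.0015  0.0032] u tool [ 1.      0.0007 -0.0023] yaw of tool y 39.13874389496564
```

No stop felt yet, so I'll keep going in small steps.

```bash
python3 -m jog '[[[0.001,0,0],[0,0,0]],[[0.002,0,0],[0,0,0]],[[0.002,0,0],[0,0,0]]]'; python3 -m jog '[[[0.001,0,0],[0,0,0]],[[0.002,0,0],[0,0,0]],[[0.002,0,0],[0,0,0]]]';python3 -m jog '[[[0.001,0,0],[0,0,0]],[[0.002,0,0],[0,0,0]],[[0.002,0,0],[0,0,0]]]'
```

```text
t: 6.8
tool_pos: [0.5104, 0.1448, 0.1111]
tool_rot: [1.347, 2.832, 0.001]
contact_force: [7.7, -0.5, -2.2]
opening: 0.0136
grip_force: 39.2
t: 7.1
tool_pos: [0.5104, 0.1448, 0.1112]
tool_rot: [1.345, 2.829, -0.001]
contact_force: [12.0, -5.1, -4.0]
opening: 0.0139
grip_force: 39.0
t: 7.4
tool_pos: [0.5104, 0.1448, 0.1112]
tool_rot: [1.344, 2.825, -0.004]
contact_force: [17.5, -10.3, -7.1]
opening: 0.0137
grip_force: 39.0
```

The TCP stopped at 46 mm of travel and the reaction rose to about 20 N, so the bolt is against its stop. I'll release it and lift straight up.

```bash
python3 -m jog '[[[-0.003,0,0],[0,0,0]],[[-0.003,0,0],[0,0,0]],[[-0.003,0,0],[0,0,0]],[[-0.003,0,0],[0,0,0]],[[-0.003,0,0],[0,0,0]]]' 0.6
python3 -m jog '[[[0,0,-0.02],[0,0,0]],[[0,0,-0.05],[0,0,0]],[[0,0,-0.09],[0,0,0]],[[0,0,-0.12],[0,0,0]],[[0,0,-0.15],[0,0,0]]]'
python3 -m jog '[[[-0.04,-0.02,0],[0,0,0]],[[-0.08,-0.04,0],[0,0,0]],[[-0.12,-0.06,0],[0,0,0]],[[-0.16,-0.08,0],[0,0,0]],[[-0.2,-0.1,0],[0,0,0]]]'
python3 - <<'E'
from station import optics
import cv2,numpy as np
a=optics.get_image("scene")["image"][155:305,240:400];b=optics.get_image("top")["image"][130:260,130:280]
cv2.imwrite("pics/p2.png",np.hstack([cv2.resize(i,(400,400),interpolation=2) for i in(a,b)]))
E
```

```text
t: 7.9
tool_pos: [0.5075, 0.1465, 0.1101]
tool_rot: [-1.348, -2.837, 0.001]
contact_force: [0.1, -0.2, 0.7]
opening: 0.0514
grip_force: 0.0
t: 8.4
tool_pos: [0.5077, 0.1465, 0.2619]
tool_rot: [1.348, 2.837, 0.0]
contact_force: [-0.0, 0.4, -0.6]
opening: 0.0511
grip_force: 0.0
t: 8.9
tool_pos: [0.5565, -0.0734, 0.2604]
tool_rot: [1.349, 2.837, 0.0]
contact_force: [0.4, 1.4, -0.3]
opening: 0.0509
grip_force: 0.0
```

View pics/p2.png

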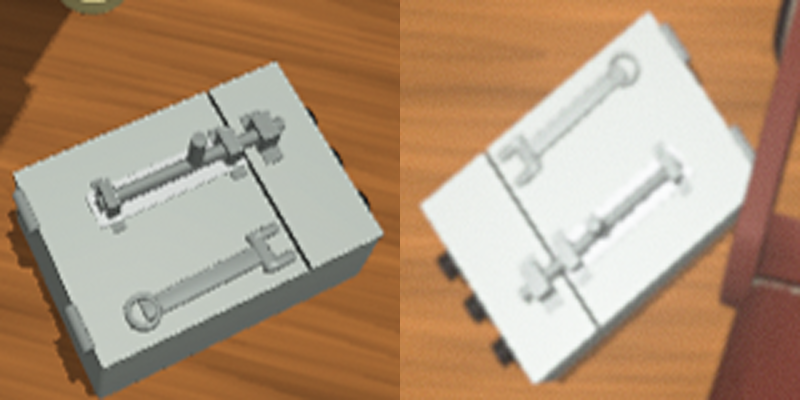

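The rod now passes through the keeper (scene half (265,130), top half (538,283)), with its tip showing beyond. The spanner hasn't moved and the robot is clear.

```bash
python3 -c "
from station import job
print(job.finish_job())"
```

```text
the job is handed in; nothing more can be done
None
```

The larger box's bolt is home against its stop, through the keeper and released; I didn't touch the smaller box's bolt, and the job was handed in about 9 s in on the robot's clock (limit 29 s).

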